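# Pry the snap-fit terminal cover loose on a used bench instrument

### The arm

A 6-joint arm with a two-finger parallel gripper is mounted at the origin on the work surface. World frame = base frame: x ahead of the robot, y to its left, z up, the work surface at z = 0. Lengths are in m, angles in degrees, forces in N, time in s.
With the tool pointing down it reaches from about 0.4 to 0.825 m from the base axis. Payload 7 kg.
Tool frame: the origin (TCP) lies where the fingers leave the gripper's body, on its centre line; the fingertips stand 66 mm ahead of it and the grasp point (between the pads) lies 47 mm ahead of it; z points along the fingers, y is the direction in which the jaws open and shut (so a half turn about z gives the same grasp; the last joint's range is limited). The gripper opens to 88 mm and grips with 3 to 60 N. Pads are 19 mm wide; open, the fingers measure 130 mm over their backs; the gripper's body (78 mm by 193 mm) begins 47 mm behind the grasp point.
Start: joints at [81.71, 20.546, 0.682, 0, -70.136, -16.507], TCP at [0.283, 0.613, 0.292] pointing down, gripper open.
Joint ranges: [-176.03, 176.03], [-82.01, 121.73], [-58.28, 71.71], [-173.87, 95.51], [-174.79, -0.11], [-173.66, 173.66]. Speed limits (degrees/s): [136.94, 136.94, 172.46, 180, 180, 180].

### API

Orientations are given as [roll, pitch, yaw] about the fixed x, y, z axes, in that order (R = Rz(yaw) Ry(pitch) Rx(roll)).
In Python, from plant import get_obs, snapshot, close_job gives the robot as it stands.
- The arm moves only by the tool play_rows, never from a script. Its argument "series" is a list of rows, each a list of 5 numbers: the opening in per cent of the stroke, from 0 (shut) to 100 (fully open), then the shift along the tool's x, y, z in m, then the turn about the tool's z in degrees. In form: [[jaw, dx, dy, dz, spin], ...]. A call has 1 to 10 rows; each row is the pose to reach, as a shift and turn from the pose commanded when the call began, along the tool's axes at that moment; what a row does not reach only later rows make up. A row lasts 1/10 s, in which the tool goes at most 50 mm and 8.59 degrees, less where a joint would pass 70% of its speed; a pose out of reach is approached as far as the arm can. A call with a gripper value outside its range is refused whole. The fingers move at their own pace and stop on an object; the grip force is fixed at half the most. Time passes only in rows, so rows that repeat a pose let the fingers close. It gives the time, the measured TCP pose, the force and the opening at its end, in the units of the state.
- get_obs(): the state, without advancing time (a new reading comes with each control period).
- snapshot(name): name is "scene" or "top"; returns a dict with "frame" (400x640x3 uint8, red, green, blue), "z_map" (400x640 float32, m along the optical axis (not along the pixel's ray), 0 where there is no reading), "mtx" (3x3 intrinsics, pixels), "camera_from_world" (4x4, takes a point from world to camera coordinates). Camera axes: x right, y up, looking along -z (the intrinsics and any distortion apply to the point x, -y, -z); pixel columns grow to the right and rows downward; lengths in m; the calibration is good to about 2 mm. A picture is of the moment at which its call begins.
- close_job(): hands the job in, once; it reports no verdict.
The state is a dict: "clock": time; "joint_pos": joint angles; "qvel": joint speeds; "tau": joint torques, N m; "tool_pos": TCP position; "orientation": TCP orientation; "force": force on the tool from outside, world axes, zero at the start; "moment": the same for the moment, N m; "opening": finger opening in m.
Only numpy, scipy, OpenCV 4.12 (cv2) and the standard library are available. Lean on these libraries where they do the work, as an engineer would, in place of code of your own. Each camera call takes 0.05 s, during which the arm holds its last target.

### The job

Take the flat-blade pry tool, slip its blade through the notch in the instrument's front wall under the snap-fit terminal cover, and pry the cover's front edge up until it pops out of its catch; leave the cover resting loose and proud in its bay. Then lay the pry tool down flat on the bench and let go. Do not touch the cover with the gripper and leave the round-shank tool where it lies.

Things in the scene. Friction and masses are not known exactly. Their poses are not given: they have to be found in the camera images.
- pry_grip (a point): Flat-blade pry tool on the bench: black square handle 26 x 26 x 100 mm; flat steel blade 18 mm wide, 4 thick, 55 long on its centre line. Point: on the centre line at the centre of mass, 13 mm above the bench, the place to grip firmly (across y). x points to the blade tip, z up. Tip 75 mm ahead, handle's front end 20 mm ahead, rear end 80 mm behind. About 0.12 kg.
- notch (a point): Notch 44 mm wide (y), open above the sill, in the 12 mm front wall of the fixed grey instrument (top 70 mm above bench). Point: mid-opening on the front face, 55 mm above bench; x points level into the instrument, z up. Sill 9 mm below, cover's underside 9 mm above; bay free to 45 mm past the front face. No other cover has a notch. Two knobs stand out 14 mm, 90 and 140 mm to the left (+y).
- cover: Loose ribbed grey plastic plate 80 (x) x 94 (y) x 6 mm, 35 g, flush in its bay, front edge 14.5 mm behind the instrument's front face; a sprung catch below its middle holds it. Origin: middle of front edge, underside; x to its rear, z up. About 2 to 4 N up at the front edge, raised 20 mm or more, snaps it free; let down, it then rests on the catch, tilted, front edge about 18 to 25 mm above home.
- driver_grip (a point): A second hand tool, not to be used: the same black handle but a round steel shank 8 mm thick in place of the flat blade. Point and axes as for the pry tool (tip 75 mm ahead, 13 mm above the bench).
Not all that is in view belongs to the job. Leave any red look-alike of the part that bears pry_grip alone. Several things have the shape of the cover; the one meant has the colours described above.

How it is judged:
By the outcome, as a careful person would: the job done as asked, in the order asked, and still so for the second after the job is handed in, with the robot touching nothing.
It also fails if it takes over 54 s, if anything falls off the work surface, if the arm or the gripper's body presses on something with over 40 N, if the wrist force passes 120 N, or if a joint passes its speed limit or range.

## Working session

There is one attempt and no reset: what is moved stays moved. The work goes in short steps, Python scripts to look and compute and a tool call to move; the robot and the scene stay as the last step left them, time stands still between calls to the robot, and variables do not carry over. Pictures are saved under pics/ and viewed, and the job is handed in when it is done.

Besides the shell and the picture viewer there is one more tool, called by a JSON object that holds its "name" and its "arguments". play_rows: Moves the arm, as the interface text tells. Its arguments: {"type":"object","properties":{"series":{"type":"array"}},"required":["series"]}

```bash
mkdir -p pics; ls
python3 - <<'E'
from plant import *
import cv2,numpy as np
o=get_obs()
for k,v in o.items(): print(k,np.round(v,3))
for n in ("scene","top"):
    s=snapshot(n); np.savez(f"{n}0.npz",**{k:np.array(v) for k,v in s.items()})
    cv2.imwrite(f"pics/{n}0.png",s["frame"][:,:,::-1]); print(n,s["mtx"],np.round(s["camera_from_world"],3), [k for k in s])
E
```

```text
pics
clock 0.0
joint_pos [ 8.1709e+01  2.0595e+01  6.3300e-01 -2.1000e-02 -7.0137e+01 -1.6507e+01]
qvel [-0.116 -0.057 -0.013 -0.019 -0.106  0.006]
tau [ 1.0000e-03 -5.8272e+01  2.9305e+01  6.9970e+00  7.0000e-03 -0.0000e+00]
tool_pos [0.283 0.612 0.291]
orientation [ 1.79901e+02 -9.00000e-03 -2.48050e+01]
force [ 0.281  0.806 -0.887]
moment [ 0.006  0.036 -0.02 ]
opening 0.088
scene [[460.19842662   0.         317.58130727]
 [  0.         460.19842662 196.53282942]
 [  0.           0.           1.        ]] [[ 0.898  0.439 -0.004 -0.391]
 [-0.281  0.582  0.763  0.2  ]
 [ 0.338 -0.684  0.646 -1.456]
 [ 0.     0.     0.     1.   ]] ['frame', 'z_map', 'mtx', 'camera_from_world']
top [[422.47593409   0.         315.23109517]
 [  0.         422.47593409 202.80985886]
 [  0.           0.           1.        ]] [[ 0.01  -1.    -0.009 -0.198]
 [ 0.997  0.01   0.079 -0.526]
 [-0.079 -0.01   0.997 -1.031]
 [ 0.     0.     0.     1.   ]] ['frame', 'z_map', 'mtx', 'camera_from_world']
```

View pics/scene0.png

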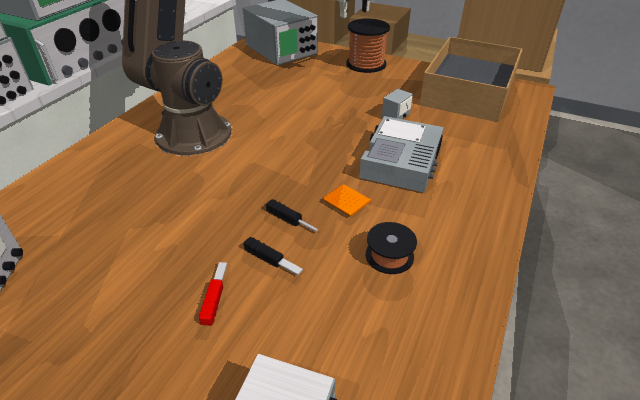

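View pics/top0.png

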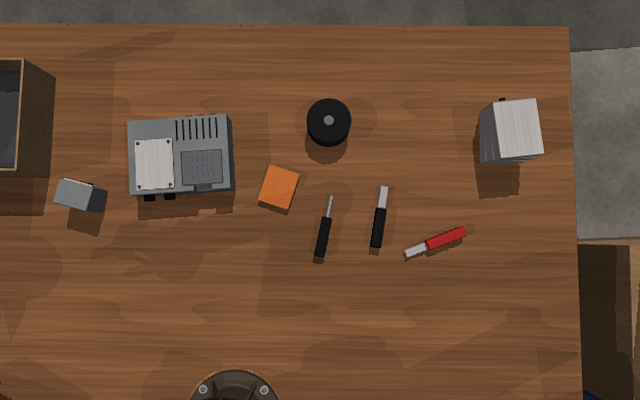

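The top view shows the flat-blade tool at about (380,215), tip near (384,187). The round-shank tool is at (323,230) and the grey instrument's notch is at about (203,188). Next I measure them.

```bash
cat > h.py <<'E'
import numpy as np,cv2
def cloud(s):
    K=s["mtx"];T=np.array(s["camera_from_world"]);z=np.array(s["z_map"])
    v,u=np.mgrid[:z.shape[0],:z.shape[1]]
    P=np.stack([(u-K[0,2])/K[0,0]*z,-(v-K[1,2])/K[1,1]*z,-z],-1)
    W=(P-T[:3,3])@T[:3,:3]
    W[z==0]=np.nan
    return W
def proj(s,p):
    T=np.array(s["camera_from_world"]);K=s["mtx"];c=T[:3,:3]@np.array(p)+T[:3,3]
    return K[0,0]*c[0]/-c[2]+K[0,2],K[1,1]*c[1]/c[2]+K[1,2]
E
python3 - <<'E'
from h import *
for n in("top","scene"):
    s=np.load(n+"0.npz");W=cloud(s);f=s["frame"].astype(int)
    z=W[:,:,2]
    regs={"top":{"pry":(360,180,396,252),"drv":(310,190,338,262)},"scene":{"pry":(235,230,306,280),"drv":(260,195,322,236)}}[n]
    for k,(a,b,c,d) in regs.items():
        m=np.zeros(z.shape,bool);m[b:d,a:c]=True
        m&=(z>0.006)&(z<0.05)
        dark=m&(f.max(-1)<60); lt=m&(f.min(-1)>110)
        for nm,q in(("handle",dark),("blade",lt)):
            p=W[q]; 
            r=cv2.minAreaRect(p[:,:2].astype(np.float32)*1000)
            print(n,k,nm,q.sum(),"med",np.round(np.nanmedian(p,0),4),"z",np.round(np.nanpercentile(p[:,2],[5,50,95]),4),np.round(r[0],1),np.round(r[1],1),round(r[2],1))
            print("   fit",np.round(cv2.fitLine(p[:,:2].astype(np.float32),cv2.DIST_L2,0,.01,.01).ravel(),4))
s=np.load("top0.npz");im=s["frame"][:,:,::-1]
cv2.imwrite("pics/t1.png",cv2.resize(im[100:215,115:250],None,fx=5.5,fy=5,interpolation=cv2.INTER_CUBIC))
s=np.load("scene0.npz");im=s["frame"][:,:,::-1]
cv2.imwrite("pics/s1.png",cv2.resize(im[100:200,350:460],None,fx=6,fy=6,interpolation=cv2.INTER_CUBIC))
E
```

```text
top pry handle 436 med [ 0.4668 -0.3477  0.0263] z [0.0184 0.0263 0.0295] [ 468.  -348.9] [26.6 96.9] 81.7
   fit [ 0.9886 -0.1504  0.4675 -0.3476]
top pry blade 156 med [ 0.5446 -0.3617  0.0156] z [0.0126 0.0156 0.0192] [ 545.6 -361.4] [18.  54.6] 81.4
   fit [ 0.988  -0.1544  0.5456 -0.3614]
top drv handle 409 med [ 0.4434 -0.2127  0.0265] z [0.0229 0.0265 0.03  ] [ 444.5 -212.5] [25.9 97.2] 78.7
   fit [ 0.9812 -0.193   0.4443 -0.2122]
top drv blade 51 med [ 0.5206 -0.2273  0.0174] z [0.0142 0.0174 0.0195] [ 520.5 -227.8] [ 5.9 51.5] 79.1
   fit [ 0.9804 -0.1968  0.5213 -0.2279]
scene pry handle 525 med [ 0.472  -0.357   0.0248] z [0.0091 0.0248 0.028 ] [ 470.  -352.1] [ 28.  100.2] 78.7
   fit [ 0.9881 -0.1539  0.4712 -0.3558]
scene pry blade 168 med [ 0.546  -0.3623  0.015 ] z [0.012  0.015  0.0171] [ 545.1 -362. ] [22.2 54.3] 81.4
   fit [ 0.9868 -0.1622  0.5456 -0.3624]
scene drv handle 434 med [ 0.448  -0.2204  0.0243] z [0.0089 0.0243 0.0277] [ 445.9 -215.1] [ 29.1 100.7] 78.0
   fit [ 0.9832 -0.1825  0.448  -0.2196]
scene drv blade 60 med [ 0.5223 -0.2301  0.0159] z [0.0123 0.0159 0.0184] [ 521.  -228.7] [ 8.4 54.8] 79.0
   fit [ 0.9832 -0.1826  0.5222 -0.23  ]
```

Run:
```python
from h import *
s=np.load("top0.npz");W=cloud(s);z=W[:,:,2]
# instrument
np.set_printoptions(linewidth=250,suppress=True)
print((z[170:204:1,186:224:2]*1000).round(0))
print(W[100,300],W[250,200])
for r in (120,150): print((W[r,120:132]*1000).round(0).tolist(),(W[r,226:238]*1000).round(0).tolist())
m=np.zeros(z.shape,bool);m[110:205,120:240]=1;m&=(z>.06)&(z<.076)
r=cv2.minAreaRect((W[m][:,:2]*1000).astype(np.float32));print(r,np.nanmedian(z[m]))
```

```text
[[71. 70. 71. 73. 69. 70. 70. 70. 74. 72. 70. 70. 70. 74. 72. 69. 70. 71. 66.]
 [70. 69. 72. 69. 70. 68. 69. 71. 69. 71. 68. 70. 70. 70. 68. 69. 68. 68. 66.]
 [70. 70. 68. 71. 71. 70. 70. 71. 75. 73. 73. 69. 71. 73. 69. 70. 69. 69. 68.]
 [73. 72. 70. 73. 72. 71. 72. 73. 70. 71. 69. 72. 71. 71. 70. 72. 71. 72. 66.]
 [68. 70. 69. 71. 70. 71. 68. 72. 74. 73. 67. 74. 71. 72. 71. 73. nan 71. 69.]
 [71. 71. 74. 67. 70. 68. 71. 68. 70. 74. 70. 68. 69. 71. 74. 72. 72. 70. 70.]
 [72. 72. 70. 72. 69. 72. 71. 71. 71. 68. 68. 72. 70. 70. 70. 69. 70. 72. 69.]
 [70. 67. 73. 71. 72. 74. 69. 70. 69. 71. 69. 74. 70. 68. 71. 70. 73. 69. 69.]
 [68. 67. 70. 71. 71. 71. 71. 71. 69. 70. 74. 69. 69. 72. 72. 70. 73. 71. 71.]
 [70. 70. 71. 65. 75. 68. 69. 74. 69. 71. 71. 71. 71. 72. 71. 75. 69. 69. 72.]
 [72. 72. 68. 72. 70. 67. 73. 74. 70. 68. 70. 72. 74. 68. 69. 75. 71. 71. 70.]
 [73. 70. 72. 67. 70. 72. 72. 71. 71. 74. 74. 71. 72. 70. 70. 72. 73. 73. 72.]
 [68. 71. 68. 68. 71. 68. 70. 72. 70. 71. 70. 69. 72. 72. 71. 68. 66. 66. 63.]
 [71. 71. 66. 68. 72. 72. 73. 72. 71. 67. 65. 42. 38. 41. 38. 70. 71. 68.
[... 2081 characters left out ...]
742.0, 19.0, 0.0], [741.0, 16.0, 2.0], [742.0, 14.0, 0.0], [741.0, 11.0, 2.0]]
[[660.0, 308.0, 4.0], [661.0, 308.0, 1.0], [660.0, 304.0, 2.0], [660.0, 301.0, 4.0], [660.0, 299.0, 2.0], [661.0, 297.0, 1.0], [660.0, 294.0, 3.0], [661.0, 293.0, -1.0], [647.0, 257.0, 71.0], [646.0, 254.0, 72.0], [647.0, 252.0, 71.0], [647.0, 250.0, 71.0]] [[649.0, 22.0, 69.0], [648.0, 19.0, 72.0], [nan, nan, nan], [651.0, 17.0, 60.0], [654.0, 18.0, 44.0], [657.0, 18.0, 32.0], [659.0, 18.0, 19.0], [662.0, 18.0, 8.0], [663.0, 17.0, 1.0], [664.0, 15.0, -3.0], [663.0, 12.0, 0.0], [663.0, 9.0, 1.0]]
((639.6572265625, 137.07106018066406), (181.43002319335938, 242.24497985839844), 4.704935550689697) 0.07116242342725321
```

Run:
```python
from h import *
np.set_printoptions(linewidth=200,suppress=True)
def ransac(p):
    p=p[~np.isnan(p).any(1)].astype(np.float32); return cv2.fitLine(p,cv2.DIST_HUBER,0,.01,.01).ravel()
for n in("top","scene"):
    s=np.load(n+"0.npz");W=cloud(s)
    # front face points (z 10..60), project x vs y
    p=W.reshape(-1,3);p=p[~np.isnan(p).any(1)]
    q=p[(p[:,0]>.5)&(p[:,0]<.60)&(p[:,1]>0.0)&(p[:,1]<.28)&(p[:,2]>.012)&(p[:,2]<.066)]
    print(n,len(q))
    if n=="top":
        for yl in np.arange(0,.28,.02):
            a=q[(q[:,1]>yl)&(q[:,1]<yl+.02)]; 
            if len(a): print(round(yl+.01,2),len(a),np.percentile(a[:,0],[5,25,50,75,95]).round(4))
        f=q[(q[:,1]>.02)&(q[:,1]<.10)&((q[:,2]<.04))|(q[:,1]>.20)&(q[:,1]<.24)]; f=f[f[:,2]<.04]
        L=ransac(f[:,:2]); print("front",L,np.degrees(np.arctan2(-L[0],L[1])), "res",np.std((f[:,:2]-L[2:])@[L[1],-L[0]]))
    # right side
    q=p[(p[:,0]>.57)&(p[:,0]<.73)&(p[:,1]>-.01)&(p[:,1]<.04)&(p[:,2]>.012)&(p[:,2]<.062)]
    if len(q)>30:
        L=ransac(q[:,:2]);print("side",len(q),L,np.degrees(np.arctan2(L[1],L[0])))
    # notch
    q=p[(p[:,0]>.54)&(p[:,0]<.59)&(p[:,1]>.02)&(p[:,1]<.14)&(p[:,2]>.034)&(p[:,2]<.052)]
    # sill only
    if n=="top":
        m=(W[:,:,2]>.036)&(W[:,:,2]<.053)&(W[:,:,0]>.555)&(W[:,:,0]<.585)&(W[:,:,1]>.02)&(W[:,:,1]<.14)
        for r in range(180,192):
            c=np.where(m[r])[0]
            if len(c): print(r,c.min(),c.max(),W[r,c.min()].round(4),W[r,c.max()].round(4),np.nanmedian(W[r,c],0).round(4))
```

```text
top 580
0.01 81 [0.5591 0.5659 0.5782 0.5892 0.5976]
0.03 34 [0.5574 0.5578 0.5584 0.5592 0.5764]
0.05 23 [0.5556 0.5562 0.5566 0.5571 0.5727]
0.07 70 [0.5544 0.5566 0.5619 0.5673 0.5726]
0.09 82 [0.5524 0.5541 0.5593 0.5642 0.5695]
0.11 28 [0.5508 0.5512 0.5518 0.5645 0.5698]
0.13 32 [0.549  0.5496 0.55   0.5509 0.5892]
0.15 54 [0.5338 0.5386 0.5432 0.5477 0.5486]
0.17 46 [0.5321 0.5335 0.5396 0.5456 0.5468]
0.19 21 [0.5439 0.5443 0.5446 0.5449 0.5453]
0.21 75 [0.529  0.5314 0.5359 0.5405 0.5438]
0.23 24 [0.5291 0.5376 0.5407 0.5415 0.5421]
0.25 10 [0.5399 0.54   0.5403 0.5405 0.545 ]
front [ 0.11183631 -0.9937267   0.54719895  0.13281412] -173.57881 res 0.007542753159778448
side 260 [0.99663705 0.08194274 0.6362477  0.01593836] 4.7002435
183 207 215 [0.5729 0.0739 0.0369] [0.5727 0.0534 0.0397] [0.5727 0.0636 0.0394]
184 193 211 [0.5697 0.1074 0.04  ] [0.5701 0.0632 0.0397] [0.5698 0.0843 0.0401]
185 195 211 [0.5671 0.102  0.0411] [0.5668 0.0612 0.0471] [0.5672 0.0832 0.0411]
186 196 211 [0.5639 0.0976 0.0476] [0.5642 0.0609 0.048 ] [0.5642 0.0797 0.0462]
187 196 211 [0.5614 0.0972 0.0487] [0.5619 0.0611 0.0468] [0.5618 0.0794 0.0468]
188 196 227 [0.5589 0.097  0.049 ] [0.5592 0.0208 0.0522] [0.5592 0.0778 0.0478]
189 196 228 [0.5562 0.0963 0.0512] [0.5584 0.0214 0.0383] [0.5571 0.0636 0.046 ]
190 210 213 [0.5552 0.0649 0.0408] [0.5555 0.0582 0.0382] [0.5554 0.0616 0.0395]
scene 311
side 912 [0.9963389  0.08549121 0.65146154 0.01741735] 4.904272
```

View pics/t1.png

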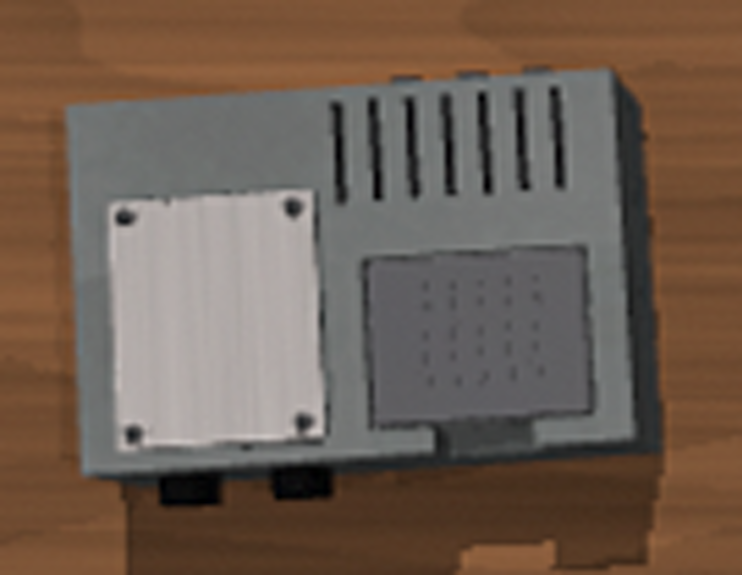

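View pics/s1.png

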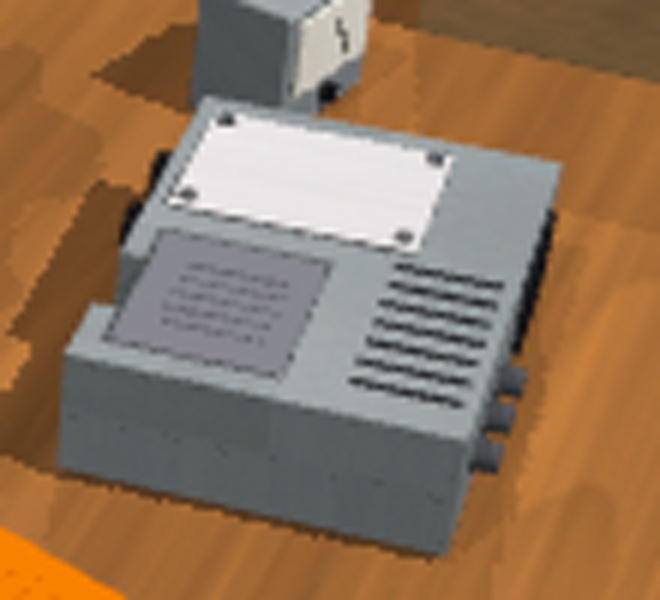

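```bash
cat >> h.py <<'E'
from scipy.spatial.transform import Rotation as Ro
def delta(target,yaw=None,pose=None):
    from plant import get_obs
    o=get_obs()
    R=Ro.from_euler('xyz',o["orientation"],degrees=True)
    y=o["orientation"][2]; Rn=Ro.from_euler('xyz',[180,0,y],degrees=True)
    d=Rn.inv().apply(np.array(target)-np.array(o["tool_pos"]))
    sp=None if yaw is None else -((yaw-y+180)%360-180)
    print("clock",o["clock"],"tcp",np.round(o["tool_pos"],4),"rpy",np.round(o["orientation"],2),"F",np.round(o["force"],1),"open",o["opening"])
    print("delta",np.round(d,4),"spin",sp,"dist",np.linalg.norm(d)); return d,sp
def onplane(s,u,v,z):
    T=np.array(s["camera_from_world"]);K=s["mtx"];C=-T[:3,:3].T@T[:3,3]
    r=T[:3,:3].T@np.array([(u-K[0,2])/K[0,0],-(v-K[1,2])/K[1,1],-1]);return C+r*(z-C[2])/r[2]
E
python3 - <<'E'
from h import *
s=np.load("top0.npz")
for uv in((372,428),(592,408),(365,258),(585,246),(440,430),(533,425)):
    print(onplane(s,115+uv[0]/5.5,100+uv[1]/5,.07).round(4))
print(onplane(s,196-.5,187,.046),onplane(s,211.5,187,.07))
delta([.46,.10,.30],-9)
E
```

```text
[0.562  0.1229 0.07  ]
[0.5725 0.0277 0.07  ]
[0.644  0.1289 0.07  ]
[0.6506 0.033  0.07  ]
[0.5613 0.0934 0.07  ]
[0.5641 0.0531 0.07  ]
[0.56165736 0.09921286 0.046     ] [0.55927444 0.05393342 0.07      ]
clock 0.1 tcp [0.283  0.6124 0.2913] rpy [ 1.7992e+02 -1.0000e-02 -2.4810e+01] F [ 0.6 -1.5 -0.3] open 0.08783240098942617
delta [ 0.3757  0.3909 -0.0087] spin -15.806134230396253 dist 0.5422240856874757
```

{"name": "play_rows", "arguments": {"series": [[100, 0.376, 0.391, 0, -15.9], [100, 0.376, 0.391, 0, -15.9], [100, 0.376, 0.391, 0, -15.9], [100, 0.376, 0.391, 0, -15.9], [100, 0.376, 0.391, 0, -15.9], [100, 0.376, 0.391, 0, -15.9], [100, 0.376, 0.391, 0, -15.9], [100, 0.376, 0.391, 0, -15.9], [100, 0.376, 0.391, 0, -15.9], [100, 0.376, 0.391, 0, -15.9]]}}

```text
clock: 1.1
tool_pos: [0.4465, 0.1382, 0.2923]
orientation: [-180.0, -0.0, -8.9]
force: [1.3, 1.4, 0.4]
opening: 0.0881
```

```bash
python3 -c "
from h import *
delta([.498,-.354,.17],-9)"
```

```text
clock 1.1 tcp [0.4465 0.1382 0.2923] rpy [-1.7998e+02 -1.0000e-02 -8.8700e+00] F [1.3 1.4 0.4] open 0.08808671832420549
delta [0.1267 0.4784 0.1223] spin 0.1339205665556733 dist 0.50975976692134
```

{"name": "play_rows", "arguments": {"series": [[100, 0.127, 0.478, 0.122, 0], [100, 0.127, 0.478, 0.122, 0], [100, 0.127, 0.478, 0.122, 0], [100, 0.127, 0.478, 0.122, 0], [100, 0.127, 0.478, 0.122, 0], [100, 0.127, 0.478, 0.122, 0], [100, 0.127, 0.478, 0.122, 0], [100, 0.127, 0.478, 0.122, 0], [100, 0.127, 0.478, 0.122, 0], [100, 0.127, 0.478, 0.122, 0]]}}

```text
clock: 2.1
tool_pos: [0.4969, -0.3447, 0.1716]
orientation: [-180.0, 0.0, -8.9]
force: [1.9, 0.2, 0.5]
opening: 0.0877
```

{"name": "play_rows", "arguments": {"series": [[100, 0, 0, 0, 0], [100, 0, 0, 0, 0], [100, 0, 0, 0, 0]]}}

```text
clock: 2.4
tool_pos: [0.497, -0.3421, 0.1723]
orientation: [-180.0, 0.0, -8.9]
force: [-0.4, 0.1, -1.1]
opening: 0.088
```

```bash
python3 -c "
from h import *
delta([.498,-.354,.069],-9)
from plant import *
s=snapshot('scene');cv2.imwrite('pics/a1.png',s['frame'][:,:,::-1])"
```

```text
clock 2.4 tcp [ 0.497  -0.3421  0.1723] rpy [-1.7999e+02  2.0000e-02 -8.9000e+00] F [-0.4  0.1 -1.1] open 0.0879655294630577
delta [0.0029 0.0116 0.1033] spin 0.10153537438401372 dist 0.10401308298511913
```

View pics/a1.png

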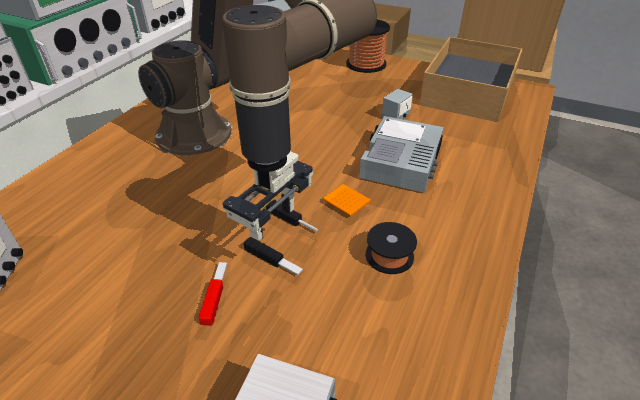

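{"name": "play_rows", "arguments": {"series": [[100, 0.003, 0.0115, 0.02, 0], [100, 0.003, 0.0115, 0.05, 0], [100, 0.003, 0.0115, 0.08, 0], [100, 0.003, 0.0115, 0.095, 0], [100, 0.003, 0.0115, 0.103, 0], [100, 0.003, 0.0115, 0.103, 0], [100, 0.003, 0.0115, 0.103, 0]]}}

```text
clock: 3.15
tool_pos: [0.4992, -0.3541, 0.0706]
orientation: [180.0, -0.1, -8.8]
force: [0.7, -0.3, -0.4]
opening: 0.0877
```

```bash
python3 -c "
from h import *
delta([.498,-.354,.069],-9)
from plant import *
s=snapshot('scene');cv2.imwrite('pics/a2.png',cv2.resize(s['frame'][180:320,200:340,::-1],None,fx=4,fy=4))"
```

```text
clock 3.15 tcp [ 0.4992 -0.3541  0.0706] rpy [ 1.7997e+02 -9.0000e-02 -8.8300e+00] F [ 0.7 -0.3 -0.4] open 0.08766820962448543
delta [-0.0012  0.0001  0.0016] spin 0.1747864535137751 dist 0.0020517142165391027
```

View pics/a2.png

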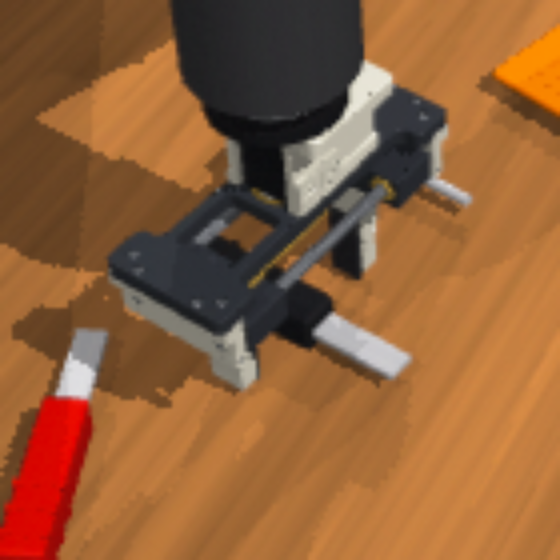

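The fingers straddle the flat-blade tool's handle, so I close the gripper.

{"name": "play_rows", "arguments": {"series": [[100, -0.001, 0, 0.0015, 0], [0, -0.001, 0, 0.0015, 0], [0, -0.001, 0, 0.0015, 0], [0, -0.001, 0, 0.0015, 0], [0, -0.001, 0, 0.0015, 0], [0, -0.001, 0, 0.0015, 0], [0, -0.001, 0, 0.0015, 0], [0, -0.001, 0, 0.0015, 0], [0, -0.001, 0, 0.0015, 0], [0, -0.001, 0, 0.0015, 0]]}}

```text
clock: 4.2
tool_pos: [0.4973, -0.3543, 0.0679]
orientation: [-180.0, 0.0, -8.9]
force: [-0.4, 0.9, -0.0]
opening: 0.0257
```

{"name": "play_rows", "arguments": {"series": [[0, 0, 0, 0, 0], [0, 0, 0, 0, 0]]}}

```text
clock: 4.4
tool_pos: [0.4974, -0.3543, 0.0679]
orientation: [180.0, 0.0, -8.9]
force: [-0.0, -0.2, -0.8]
opening: 0.0257
```

{"name": "play_rows", "arguments": {"series": [[0, 0, 0, -0.01, 0], [0, 0, 0, -0.03, 0], [0, 0, 0, -0.06, 0], [0, 0, 0, -0.09, 0], [0, 0, 0, -0.12, 0], [0, 0, 0, -0.12, 0]]}}

```text
clock: 5.0
tool_pos: [0.4993, -0.3552, 0.1934]
orientation: [179.9, -0.4, -8.9]
force: [0.3, -0.4, -1.6]
opening: 0.0259
```

```bash
python3 -c "
from h import *
th=np.radians(4.8);n=np.array([.554,.0755])
g=n-np.array([np.cos(th),np.sin(th)])*(.075+.035); print(g)
delta([g[0],g[1],.1879],4.8)
from plant import *
s=snapshot('scene');cv2.imwrite('pics/a3.png',cv2.resize(s['frame'][120:300,180:360,::-1],None,fx=3,fy=3))"
```

```text
[0.44438579 0.06629544]
clock 5.0 tcp [ 0.4993 -0.3552  0.1934] rpy [179.87  -0.44  -8.85] F [ 0.3 -0.4 -1.6] open 0.025913499999032346
delta [-0.1191 -0.408   0.0055] spin -13.650168193819411 dist 0.4251171974617315
```

View pics/a3.png

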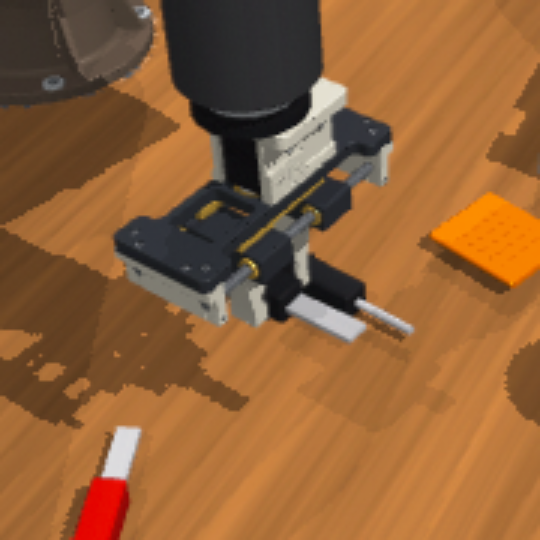

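The tool is held level, so I carry it to the notch.

{"name": "play_rows", "arguments": {"series": [[0, -0.119, -0.408, 0, -13.7], [0, -0.119, -0.408, 0, -13.7], [0, -0.119, -0.408, 0, -13.7], [0, -0.119, -0.408, 0, -13.7], [0, -0.119, -0.408, 0, -13.7], [0, -0.119, -0.408, 0, -13.7], [0, -0.119, -0.408, 0, -13.7], [0, -0.119, -0.408, 0, -13.7], [0, -0.119, -0.408, 0, -13.7], [0, -0.119, -0.408, 0, -13.7]]}}

```text
clock: 6.05
tool_pos: [0.4422, 0.0698, 0.1876]
orientation: [-180.0, 0.0, 5.0]
force: [0.9, -0.7, -2.6]
opening: 0.0255
```

{"name": "play_rows", "arguments": {"series": [[0, 0, 0, 0, 0], [0, 0, 0, 0.03, 0], [0, 0, 0, 0.05, 0], [0, 0, 0, 0.05, 0], [0, 0, 0, 0.05, 0]]}}

```text
clock: 6.55
tool_pos: [0.4429, 0.0663, 0.1379]
orientation: [179.9, 0.1, 4.7]
force: [-0.3, 0.2, -0.5]
opening: 0.0259
```

```bash
python3 -c "
from h import *
delta([.4444,.0663,.110],4.8)
from plant import *
for n in('scene','top'):
    s=snapshot(n);np.savez(n+'4.npz',**s)
    r={'scene':(130,280,280,440),'top':(100,260,130,290)}[n]
    cv2.imwrite('pics/a4%s.png'%n,cv2.resize(s['frame'][r[0]:r[1],r[2]:r[3],::-1],None,fx=3.5,fy=3.5))
delta([.4444,.0663,.110],4.8)
"
```

```text
clock 6.55 tcp [0.4429 0.0663 0.1379] rpy [1.7994e+02 7.0000e-02 4.7400e+00] F [-0.3  0.2 -0.5] open 0.02592634648409086
delta [0.0015 0.0001 0.0279] spin -0.0631389490870049 dist 0.027957257560809485
clock 6.65 tcp [0.4435 0.067  0.1388] rpy [-1.7998e+02 -6.0000e-02  4.7700e+00] F [-0.1 -0.2 -0.3] open 0.025458649018167988
delta [0.0008 0.0008 0.0288] spin -0.032491063357326766 dist 0.028824840352155955
```

View pics/a4scene.png

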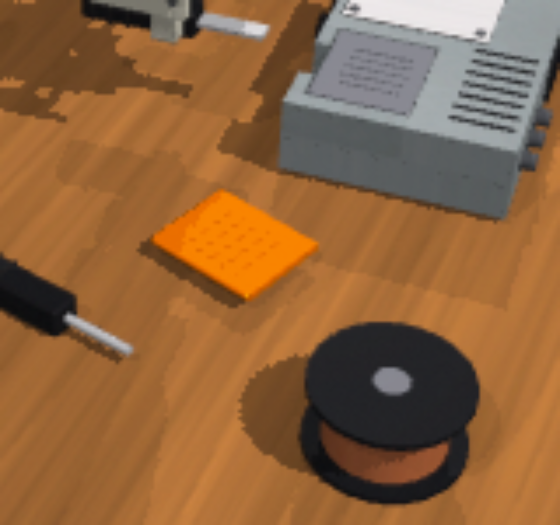

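View pics/a4top.png

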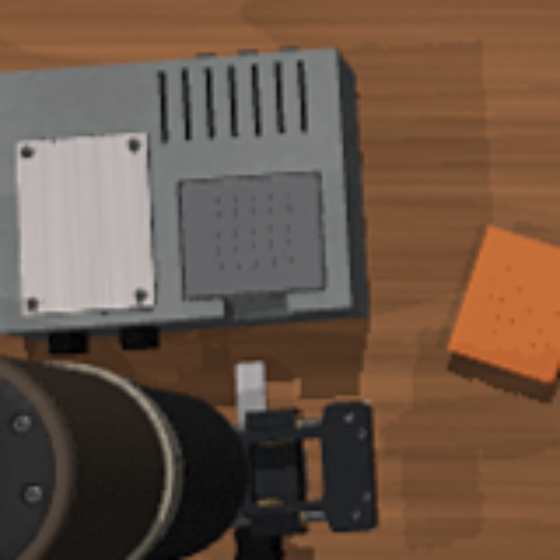

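```bash
python3 -c "
from h import *
for n,r in(('top',(200,216,190,212)),('scene',(130,142,336,358))):
    s=np.load(n+'4.npz');W=cloud(s);f=s['frame'].astype(int)
    m=np.zeros(f.shape[:2],bool);m[r[0]:r[1],r[2]:r[3]]=1
    m&=(f.min(-1)>105)&(W[:,:,2]>.07)&(W[:,:,2]<.1)
    p=W[m];print(n,len(p),np.median(p,0),p[:,0].min(),p[:,0].max(),p[:,1].min(),p[:,1].max(),cv2.minAreaRect((p[:,:2]*1000).astype(np.float32)))
    A=np.c_[p[:,0]-.5,p[:,1]-.07,np.ones(len(p))];print(np.linalg.lstsq(A,p[:,2],rcond=None)[0])
"
```

```text
top 91 [0.50331265 0.0721032  0.0861943 ] 0.491526466907146 0.519880781428023 0.06258165038851413 0.0806927978438154 ((505.5266418457031, 71.7081069946289), (28.4052677154541, 17.40000343322754), 1.7368006706237793)
[ 0.00122635 -0.02217585  0.08603011]
scene 85 [0.49126544 0.06968392 0.0839538 ] 0.4637125381937573 0.5170904616874236 0.058740746379477383 0.07899849867726776 ((490.2834777832031, 69.68716430664062), (53.900535583496094, 19.82550621032715), 2.582369804382324)
[-0.00480721 -0.01179107  0.08383605]
```

{"name": "play_rows", "arguments": {"series": [[0, 0.001, -0.002, 0.015, 0], [0, 0.001, -0.002, 0.0285, 0], [0, 0.001, -0.002, 0.0285, 0], [0, 0.001, -0.002, 0.0285, 0]]}}

```text
clock: 7.05
tool_pos: [0.4441, 0.0694, 0.1102]
orientation: [-180.0, -0.0, 4.8]
force: [0.5, -0.3, -1.9]
opening: 0.0255
```

{"name": "play_rows", "arguments": {"series": [[0, 0.01, 0, 0, 0], [0, 0.02, 0, 0, 0], [0, 0.03, 0, 0, 0], [0, 0.035, 0, 0, 0], [0, 0.04, 0, 0, 0], [0, 0.044, 0, 0, 0], [0, 0.048, 0, 0, 0], [0, 0.048, 0, 0, 0]]}}

```text
clock: 7.85
tool_pos: [0.492, 0.0734, 0.1094]
orientation: [180.0, -0.0, 4.8]
force: [-0.3, 0.2, -1.5]
opening: 0.0258
```

```bash
python3 -c "
from h import *
delta([.5174,.0735,.110],4.8)
from plant import *
for n in('scene','top'):
    s=snapshot(n);np.savez(n+'5.npz',**s)
    r={'scene':(100,200,320,450),'top':(100,260,130,290)}[n]
    cv2.imwrite('pics/a5%s.png'%n,cv2.resize(s['frame'][r[0]:r[1],r[2]:r[3],::-1],None,fx=4,fy=4) if n=='scene' else cv2.resize(s['frame'][r[0]:r[1],r[2]:r[3],::-1],None,fx=3.5,fy=3.5))
"
```

```text
clock 7.85 tcp [0.492  0.0734 0.1094] rpy [ 1.8e+02 -1.0e-02  4.8e+00] F [-0.3  0.2 -1.5] open 0.02577239484090312
delta [ 0.0253  0.002  -0.0006] spin 0.002052823138910753 dist 0.02542468265571551
```

View pics/a5scene.png

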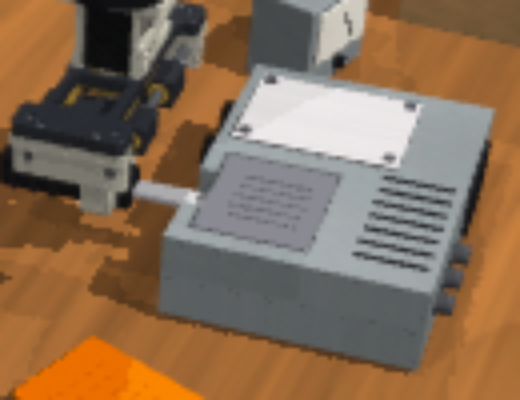

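View pics/a5top.png

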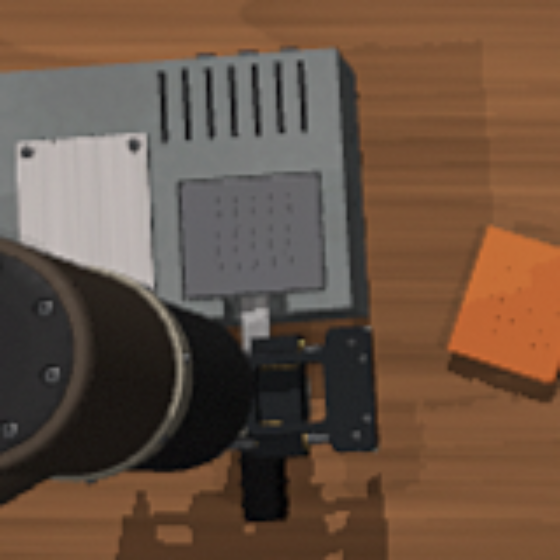

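The blade is centred in the notch, with its tip at the cover's front edge. Next I advance it under the cover.

{"name": "play_rows", "arguments": {"series": [[0, 0.004, 0.001, 0, 0], [0, 0.008, 0.001, 0, 0], [0, 0.012, 0.001, 0, 0], [0, 0.016, 0.001, 0, 0], [0, 0.02, 0.001, 0, 0], [0, 0.024, 0.001, 0, 0], [0, 0.024, 0.001, 0, 0]]}}

```text
clock: 8.65
tool_pos: [0.5162, 0.0744, 0.1094]
orientation: [180.0, -0.0, 4.8]
force: [-1.0, -0.3, -1.3]
opening: 0.0258
```

```bash
python3 -c "
from h import *
delta([.5174,.0735,.110],4.8)
from plant import *
for n in('scene',):
    s=snapshot(n);np.savez(n+'6.npz',**s)
    r={'scene':(100,200,320,450),'top':(100,260,130,290)}[n]
    cv2.imwrite('pics/a6%s.png'%n,cv2.resize(s['frame'][r[0]:r[1],r[2]:r[3],::-1],None,fx=4,fy=4))
"
```

```text
clock 8.65 tcp [0.5162 0.0744 0.1094] rpy [ 1.8e+02 -1.0e-02  4.8e+00] F [-1.  -0.3 -1.3] open 0.025827379506727408
delta [ 0.0012  0.001  -0.0006] spin -0.002036606323713386 dist 0.001674826444900576
```

View pics/a6scene.png

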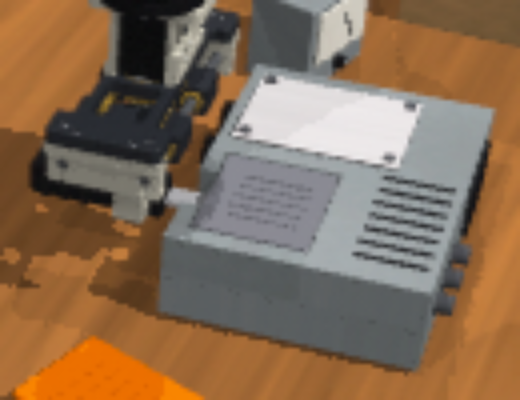

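{"name": "play_rows", "arguments": {"series": [[0, 0, 0, -0.003, 0], [0, 0, 0, -0.006, 0], [0, 0, 0, -0.008, 0], [0, 0, 0, -0.01, 0], [0, 0, 0, -0.012, 0], [0, 0, 0, -0.012, 0]]}}

```text
clock: 9.3
tool_pos: [0.5155, 0.0743, 0.1217]
orientation: [-180.0, -0.0, 4.8]
force: [-0.0, 1.0, -1.9]
opening: 0.0258
```

{"name": "play_rows", "arguments": {"series": [[0, 0, 0, -0.002, 0], [0, 0, 0, -0.004, 0], [0, 0, 0, -0.006, 0], [0, 0, 0, -0.006, 0]]}}

```text
clock: 9.7
tool_pos: [0.5158, 0.0744, 0.1278]
orientation: [-180.0, -0.0, 4.8]
force: [0.4, -0.6, -2.1]
opening: 0.0255
```

{"name": "play_rows", "arguments": {"series": [[0, 0, 0, -0.002, 0], [0, 0, 0, -0.004, 0], [0, 0, 0, -0.004, 0]]}}

```text
clock: 10.0
tool_pos: [0.5157, 0.0744, 0.1318]
orientation: [-180.0, -0.0, 4.8]
force: [0.6, -0.1, -1.2]
opening: 0.026
```

```bash
cat > look.py <<'E'
from h import *
import sys
from plant import *
t=sys.argv[1]
delta([.5174,.0735,.110],4.8)
ims=[]
for n in('scene','top'):
    s=snapshot(n);np.savez(n+t+'.npz',**s)
    r={'scene':(90,200,320,450),'top':(130,240,150,280)}[n]
    ims.append(cv2.resize(s['frame'][r[0]:r[1],r[2]:r[3],::-1],None,fx=3,fy=3,interpolation=cv2.INTER_CUBIC))
cv2.imwrite('pics/a%s.png'%t,np.hstack(ims))
E
python3 look.py 7
```

```text
clock 10.0 tcp [0.5157 0.0744 0.1318] rpy [-1.7999e+02 -3.0000e-02  4.8000e+00] F [ 0.6 -0.1 -1.2] open 0.026023721470506377
delta [0.0016 0.001  0.0218] spin 0.0016078273907567109 dist 0.021856096100391346
```

View pics/a7.png

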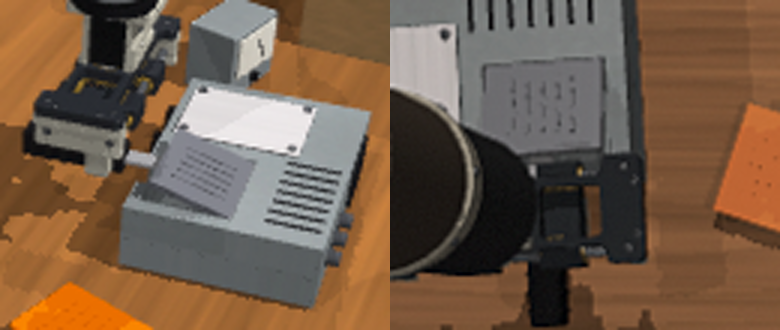

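```bash
cat > cov.py <<'E'
from h import *
import sys
t=sys.argv[1]
s=np.load('scene'+t+'.npz');W=cloud(s);p=W[90:200,320:450].reshape(-1,3)
p=p[~np.isnan(p).any(1)]
th=np.radians(4.8);d=p[:,:2]-[.554,.0755]
u=d@[np.cos(th),np.sin(th)];v=d@[-np.sin(th),np.cos(th)]
for a in np.arange(.005,.105,.008):
    q=p[(u>a)&(u<a+.008)&(abs(v+.02)<.022)]
    print(round(a*1000+4),len(q),(np.percentile(q[:,2],[10,50,90])*1000).round(1) if len(q) else '')
E
python3 cov.py 7;echo; python3 cov.py 6
```

```text
9 30 [43.9 68.  77.6]
17 17 [39.5 90.  92.2]
25 35 [63.8 87.7 90.8]
33 34 [41.6 84.8 88.6]
41 36 [52.9 83.4 85.5]
49 34 [61.5 81.4 82.9]
57 34 [76.5 79.2 81.4]
65 28 [74.5 77.3 79.5]
73 32 [73.2 75.1 77.1]
81 33 [70.8 72.3 74.3]
89 30 [67.4 69.4 71.5]
97 27 [67.6 68.8 70.8]
105 34 [67.4 69.4 71.7]

9 20 [ 62.9  69.  243.1]
17 26 [68.2 69.6 70.7]
25 28 [67.7 69.6 71. ]
33 28 [67.8 69.8 71.4]
41 28 [67.1 69.2 70.9]
49 29 [68.1 70.  71. ]
57 29 [67.7 69.7 71.9]
65 28 [68.3 69.6 71.4]
73 30 [68.5 70.1 71.7]
81 25 [67.8 69.7 71.8]
89 29 [67.  69.1 70.7]
97 27 [67.1 69.3 71.6]
105 32 [67.7 69.9 71.6]
```

{"name": "play_rows", "arguments": {"series": [[0, 0, 0, -0.0015, 0], [0, 0, 0, -0.003, 0], [0, 0, 0, -0.0045, 0], [0, 0, 0, -0.006, 0], [0, 0, 0, -0.006, 0], [0, 0, 0, -0.006, 0]]}}

```text
clock: 10.7
tool_pos: [0.5155, 0.0744, 0.1374]
orientation: [-180.0, -0.0, 4.8]
force: [0.2, -0.5, -1.1]
opening: 0.0258
```

```bash
python3 look.py 8; python3 cov.py 8
```

```text
clock 10.7 tcp [0.5155 0.0744 0.1374] rpy [-180.    -0.     4.8] F [ 0.2 -0.5 -1.1] open 0.025825440987547257
delta [0.0018 0.001  0.0274] spin 0.0027606104181359115 dist 0.027512971360187644
9 30 [45.  68.7 83.4]
17 14 [45.7 96.1 98.3]
25 36 [62.  94.9 97.4]
33 38 [41.5 91.2 93.7]
41 35 [72.4 89.1 90.8]
49 40 [59.4 86.  87.9]
57 34 [79.4 82.  84.4]
65 35 [75.2 79.8 82.3]
73 31 [74.  76.7 78.8]
81 30 [71.9 73.  74.8]
89 29 [67.6 70.4 72.7]
97 26 [67.1 68.9 70.6]
105 30 [67.7 69.9 71.1]
```

View pics/a8.png

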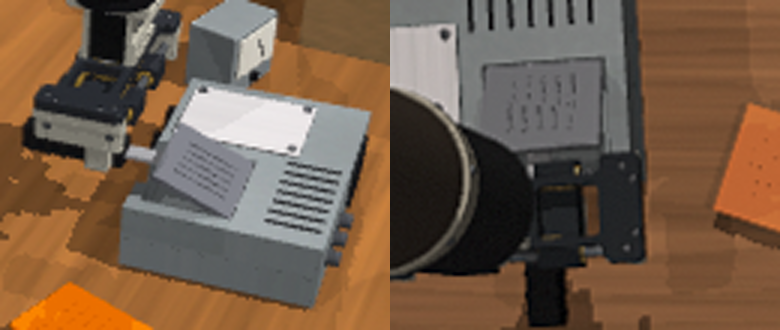

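The front edge is up about 27 mm. Now I lower the blade to see if the cover stays up.

{"name": "play_rows", "arguments": {"series": [[0, 0, 0, 0.003, 0], [0, 0, 0, 0.006, 0], [0, 0, 0, 0.009, 0], [0, 0, 0, 0.012, 0], [0, 0, 0, 0.015, 0], [0, 0, 0, 0.018, 0], [0, 0, 0, 0.021, 0], [0, 0, 0, 0.024, 0], [0, 0, 0, 0.027, 0], [0, 0, 0, 0.027, 0]]}}

```text
clock: 11.8
tool_pos: [0.5153, 0.0742, 0.1099]
orientation: [180.0, 0.0, 4.8]
force: [0.1, 1.0, -1.9]
opening: 0.0256
```

```bash
python3 look.py 9; python3 cov.py 9
```

```text
clock 11.8 tcp [0.5153 0.0742 0.1099] rpy [1.7998e+02 4.0000e-02 4.8000e+00] F [ 0.1  1.  -1.9] open 0.025616415393192295
delta [ 0.002   0.0009 -0.0001] spin -0.0030841598271535986 dist 0.002199787527174608
9 26 [ 43.5  63.9 156. ]
17 13 [49.4 88.8 90.2]
25 39 [58.1 87.7 90.4]
33 34 [66.6 85.7 87.8]
41 33 [48.5 83.7 85.3]
49 36 [70.6 80.9 83.7]
57 32 [76.6 79.5 82. ]
65 31 [74.6 76.5 79.5]
73 32 [71.8 74.8 76.4]
81 33 [70.9 72.4 75.1]
89 30 [67.4 70.  71.9]
97 28 [68.  69.3 70.7]
105 28 [68.  69.4 71. ]
```

View pics/a9.png

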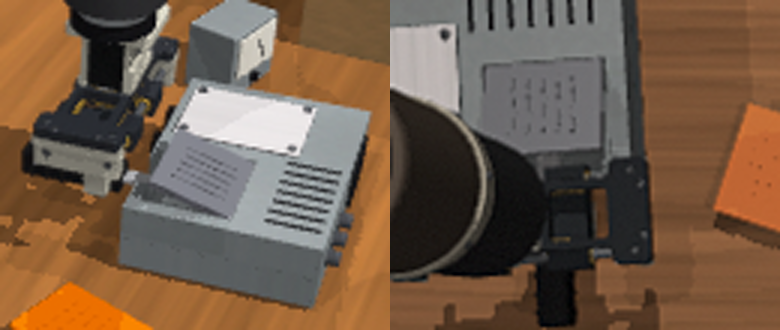

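The cover stays up with its front edge about 20 mm proud, so it has released. I withdraw the blade straight back.

{"name": "play_rows", "arguments": {"series": [[0, -0.005, 0, 0, 0], [0, -0.012, 0, 0, 0], [0, -0.02, 0, 0, 0], [0, -0.03, 0, 0, 0], [0, -0.045, 0, 0, 0], [0, -0.06, 0, 0, 0], [0, -0.075, 0, 0, 0], [0, -0.075, 0, 0, 0], [0, -0.075, 0, -0.04, 0], [0, -0.075, 0, -0.08, 0]]}}

```text
clock: 12.9
tool_pos: [0.4401, 0.0677, 0.1909]
orientation: [179.9, 0.1, 4.8]
force: [0.9, 0.9, -1.3]
opening: 0.0261
```

```bash
python3 look.py 10; python3 cov.py 10;python3 -c "
from h import *
delta([.498,-.354,.19],-8.9)"
```

```text
clock 12.9 tcp [0.4401 0.0677 0.1909] rpy [1.7992e+02 1.3000e-01 4.8300e+00] F [ 0.9  0.9 -1.3] open 0.026078357810336933
delta [0.0775 0.0008 0.0809] spin 0.03418403092979361 dist 0.11201356208906382
9 22 [43.7 63.7 69.8]
17 15 [40.9 88.3 91. ]
25 35 [49.9 87.9 89.9]
33 35 [70.  85.5 87.7]
41 32 [42.  83.9 85.8]
49 37 [63.6 81.1 83.7]
57 29 [77.4 79.3 80.8]
65 37 [74.7 77.1 79.9]
73 27 [72.7 74.4 76.2]
81 33 [69.8 72.7 75.5]
89 32 [67.5 69.6 72.2]
97 22 [67.7 69.4 70.7]
105 28 [68.2 69.4 71.2]
clock 13.0 tcp [0.4436 0.0694 0.1955] rpy [-179.81   -0.52    4.89] F [ 0.7  0.5 -1.9] open 0.026011461533567412
delta [0.0181 0.4265 0.0055] spin 13.789906716183395 dist 0.42695512676419384
```

View pics/a10.png

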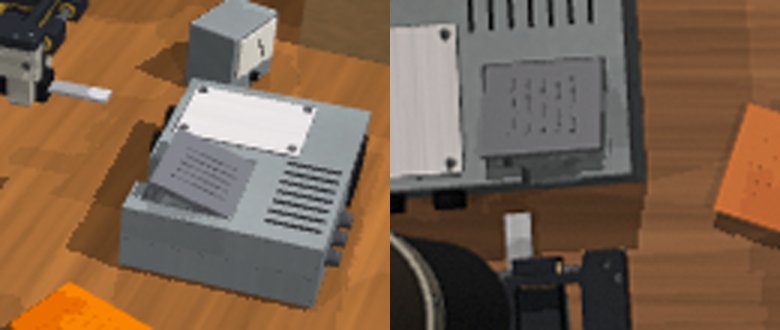

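The cover stays tilted and loose after withdrawal. Now I carry the tool back to where it first lay.

{"name": "play_rows", "arguments": {"series": [[0, 0.02, 0.426, 0, 13.7], [0, 0.02, 0.426, 0, 13.7], [0, 0.02, 0.426, 0, 13.7], [0, 0.02, 0.426, 0, 13.7], [0, 0.02, 0.426, 0, 13.7], [0, 0.02, 0.426, 0, 13.7], [0, 0.02, 0.426, 0, 13.7], [0, 0.02, 0.426, 0, 13.7], [0, 0.02, 0.426, 0, 13.7], [0, 0.02, 0.426, 0, 13.7]]}}

```text
clock: 14.0
tool_pos: [0.4962, -0.3581, 0.189]
orientation: [180.0, 0.1, -9.1]
force: [-0.9, 0.0, -2.1]
opening: 0.0257
```

{"name": "play_rows", "arguments": {"series": [[0, 0, 0, 0, 0], [0, 0, 0, 0.02, 0], [0, 0, 0, 0.05, 0], [0, 0, 0, 0.08, 0], [0, 0, 0, 0.09, 0], [0, 0, 0, 0.1, 0], [0, 0, 0, 0.1, 0], [0, 0, 0, 0.1, 0]]}}

```text
clock: 14.8
tool_pos: [0.4971, -0.3548, 0.0914]
orientation: [180.0, -0.1, -8.9]
force: [0.6, -0.0, -1.7]
opening: 0.0258
```

```bash
python3 -c "
from h import *
delta([.498,-.354,.0679],-8.9)
from plant import *
s=snapshot('scene');np.savez('scene11.npz',**s);cv2.imwrite('pics/a11.png',cv2.resize(s['frame'][180:320,200:340,::-1],None,fx=4,fy=4))
delta([.498,-.354,.0679],-8.9)"
```

```text
clock 14.8 tcp [ 0.4971 -0.3548  0.0914] rpy [ 1.7997e+02 -8.0000e-02 -8.8600e+00] F [ 0.6 -0.  -1.7] open 0.025765332881799767
delta [ 0.0008 -0.0009  0.0235] spin 0.03544953374637316 dist 0.023564408022459626
clock 14.85 tcp [ 0.4972 -0.3549  0.0917] rpy [ 1.7997e+02 -1.1000e-01 -8.8700e+00] F [-0.   0.4 -0.8] open 0.025813138419352566
delta [ 0.0006 -0.001   0.0238] spin 0.033350845504628523 dist 0.023833416154068643
```

View pics/a11.png

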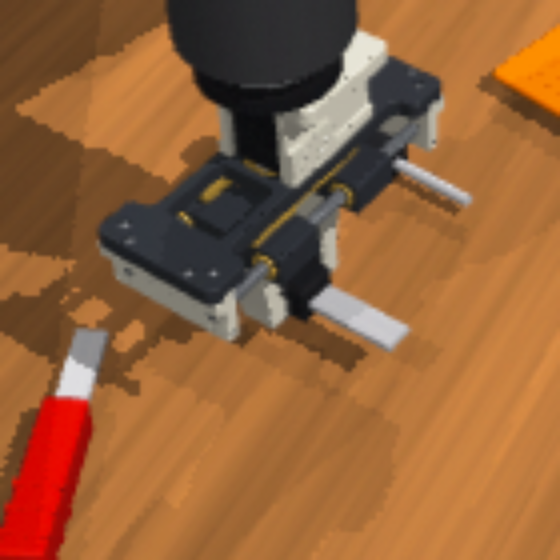

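{"name": "play_rows", "arguments": {"series": [[0, 0, 0, 0.008, 0], [0, 0, 0, 0.014, 0], [0, 0, 0, 0.018, 0], [0, 0, 0, 0.02, 0], [0, 0, 0, 0.0215, 0], [0, 0, 0, 0.023, 0], [0, 0, 0, 0.0235, 0], [0, 0, 0, 0.0235, 0]]}}

```text
clock: 15.65
tool_pos: [0.4964, -0.3548, 0.0678]
orientation: [180.0, -0.0, -8.9]
force: [-3.1, 2.3, 6.0]
opening: 0.026
```

{"name": "play_rows", "arguments": {"series": [[20, 0, 0, -0.0005, 0], [33, 0, 0, -0.0005, 0], [50, 0, 0, -0.0005, 0], [80, 0, 0, -0.0005, 0], [100, 0, 0, -0.0005, 0], [100, 0, 0, -0.0005, 0], [100, 0, 0, -0.0005, 0], [100, 0, 0, -0.0005, 0], [100, 0, 0, -0.0005, 0], [100, 0, 0, -0.0005, 0]]}}

```text
clock: 16.65
tool_pos: [0.4964, -0.3548, 0.0674]
orientation: [-180.0, -0.0, -8.9]
force: [-0.3, -1.1, 0.0]
opening: 0.0853
```

{"name": "play_rows", "arguments": {"series": [[100, 0, 0, 0, 0], [100, 0, 0, -0.02, 0], [100, 0, 0, -0.05, 0], [100, 0, 0, -0.09, 0], [100, 0, 0, -0.13, 0], [100, 0, 0, -0.17, 0], [100, -0.05, 0, -0.2, 0], [100, -0.05, 0, -0.2, 0], [100, -0.05, 0, -0.2, 0]]}}

```text
clock: 17.55
tool_pos: [0.4463, -0.347, 0.2691]
orientation: [180.0, -0.2, -8.9]
force: [-0.2, -0.4, 0.3]
opening: 0.0879
```

```bash
python3 look.py 12; python3 cov.py 12;python3 -c "
from h import *
s=np.load('scene12.npz');f=s['frame'];cv2.imwrite('pics/b12.png',f[:,:,::-1])
W=cloud(s);z=W[:,:,2];f=f.astype(int)
for k,(a,b,c,d) in {'pry':(235,230,306,280),'drv':(260,195,322,236)}.items():
    m=np.zeros(z.shape,bool);m[b:d,a:c]=True;m&=(z>0.006)&(z<0.05)
    for q in (m&(f.max(-1)<60),m&(f.min(-1)>110)):
        p=W[q];print(k,len(p),np.nanmedian(p,0).round(4),np.nanpercentile(p[:,2],[5,95]).round(4))
"
```

```text
clock 17.55 tcp [ 0.4463 -0.347   0.2691] rpy [179.98  -0.18  -8.93] F [-0.2 -0.4  0.3] open 0.08785558922787
delta [ 0.005  -0.4265  0.1591] spin -13.728526173885456 dist 0.45519603398130737
9 18 [43.1 61.9 70. ]
17 14 [41.2 89.  91.1]
25 39 [63.1 88.1 90.5]
33 39 [41.2 85.4 88. ]
41 35 [81.2 84.  85.8]
49 30 [75.3 80.5 83. ]
57 34 [76.8 79.4 81. ]
65 32 [74.6 77.1 78.4]
73 29 [71.8 74.5 76.8]
81 31 [70.  73.  74.5]
89 32 [67.8 69.1 71.8]
97 27 [67.7 69.2 71.2]
105 30 [67.6 69.6 71.8]
pry 523 [ 0.4707 -0.3574  0.0247] [0.0089 0.0279]
pry 174 [ 0.5454 -0.3628  0.0149] [0.0126 0.0172]
drv 433 [ 0.4489 -0.2206  0.0242] [0.0082 0.0278]
drv 58 [ 0.5231 -0.2296  0.0156] [0.0116 0.0186]
```

View pics/b12.png

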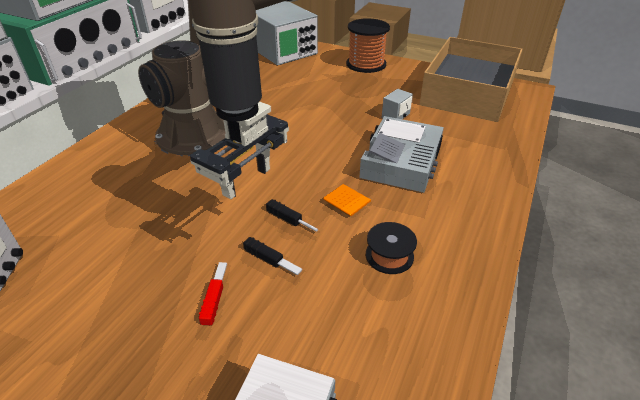

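The pry tool lies flat at about (270,255) and the round-shank tool is unmoved at (290,215). The cover is tilted and proud at (387,150), and the gripper touches nothing.

```bash
python3 -c "
from plant import *
print(close_job())"
```

```text
the job is handed in; nothing more can be done
None
```

The job is done and handed in at about 17.7 s of the 54 s allowed; no verdict was reported. I gripped the flat-blade tool and slid its blade level through the notch, about 23 mm under the cover. I then lifted the cover's front edge about 27 mm and lowered the blade. After drawing the blade straight out, I laid the tool flat at its original spot, let go and raised the gripper clear.

Last checks:
- **Cover:** it rests tilted, front edge about 20 mm above home, within the expected 18 to 25 mm. It read the same just after withdrawal and at the end.
- **Pry tool:** it lies flat, with its blade's top at 15 mm, within about 1 mm of where it started.
- **Round-shank tool:** it reads within about 1 mm of its first position, which is measurement noise.
- **Forces:** the readings at the end of each move stayed small; the largest was about 7 N, when the tool was pressed onto the bench. I saw no distinct force peak at the snap. I judged the release from the cover staying up once the blade was lowered.

No check failed or disagreed.

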